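# Shut the recessed bench valve with the long T-key

### The arm

A 6-joint arm with a two-finger parallel gripper is mounted at the origin on a cart in front of the work surface, level with it; the furniture and walls round the work are solid. World frame = base frame: x ahead of the robot, y to its left, z up, the work surface at z = 0. Lengths are in m, angles in rad, forces in N, time in s.
With the tool pointing down it reaches from about 0.25 to 0.725 m from the base axis. Payload 4 kg.
Tool frame: the origin (TCP) lies on the centre line of the jaws, within the pads' length; the fingertips stand 17 mm ahead of it and the grasp point (between the pads) lies 2 mm behind it; z points along the fingers, x is the direction in which the jaws open and shut, and the axes are right-handed (so a half turn about z gives the same grasp; the last joint's range is limited). The gripper opens to 85 mm and grips with 20 to 120 N. Pads are 22 mm wide; open, the fingers measure 114 mm over their backs; the gripper's body (76 mm by 85 mm) begins 54 mm behind the grasp point. The pads swing forward as they close: fully open they stand 13 mm farther back than shut.
Start: joints at [-1.326, 0.241, 0.005, 1.335, 0, 1.571], TCP at [0.121, -0.485, 0.248] pointing down, gripper open.
Joint ranges: [-2.72, 2.72], [-1.05, 1.87], [-1.09, 1.28], [-1.99, 2.15], [-1.42, 1.44], [-3.14, 3.14]. Speed limits (rad/s): [2.79, 2.79, 3.14, 3.14, 3.14, 3.14].

### API

Orientations are given as a unit quaternion [x, y, z, w].
In Python, from workcell import bot gives the robot as it stands.
- The arm moves only by the tool jog_arm, never from a script. Its arguments are lists of equal length, an entry for each row: "jaw": the closure, from 0 (fully open) to 1 (shut); "linear": the shift along the tool's x, y, z in m, a list of three; "delta_rot": the turn, a rotation vector about the tool's x, y, z in degrees, a list of three. A call has exactly 8 rows; each row is the pose to reach, as a shift and turn from the pose commanded when the call began, along the tool's axes at that moment; what a row does not reach only later rows make up. A row lasts 1/12 s, in which the tool goes at most 41.7 mm and 7.16 degrees, less where a joint would pass 70% of its speed; a pose out of reach is approached as far as the arm can. A call with a gripper value outside its range is refused whole. The fingers move at their own pace and stop on an object; the grip force is fixed at half the most. Time passes only in rows, so rows that repeat a pose let the fingers close, or fill a call up. It gives the time, the measured TCP pose, the force and the opening at its end, in the units of the state.
- bot.get_obs(): the state, without advancing time (a new reading comes with each control period).
- bot.camera(name): name is "scene" or "top" or "wrist"; returns (picture, depth): 384x512x3 uint8, red, green, blue; 384x512 float32, m along the optical axis (not along the pixel's ray), 0 where there is no reading.
- bot.calibration(name): a dict with "fovy" (degrees; the focal length in pixels is half the picture's height over the tangent of half this angle, whatever the lens; pixels are square), "cx", "cy" (the principal point, pixels), "origin" and "orientation" of the camera in the world. Camera axes: x right, y down, z forward; pixel columns grow to the right and rows downward; lengths in m; the calibration is good to about 2 mm. The wrist camera is an equidistant fisheye: a pixel r from the principal point sees the ray r / f radians off the axis. A picture is of the moment at which its call begins: read the wrist's pose just before it. calibration takes no time and is no camera call; for the wrist camera it gives the pose at the moment of the call.
- bot.job_done(): hands the job in, once; it reports no verdict.
The state is a dict: "clock": time; "joint_pos": joint angles; "joint_vel": joint speeds; "tau": joint torques, N m; "eef_pos": TCP position; "tool_rot": TCP orientation; "ft_force": force on the tool from outside, world axes, zero at the start; "ft_torque": the same for the moment, N m; "grip_width": finger opening in m.
Only numpy, scipy, OpenCV 4.12 (cv2) and the standard library are available. Lean on these libraries where they do the work, as an engineer would, in place of code of your own. Each camera call takes 0.05 s, during which the arm holds its last target.

### The job

Shut the valve in the grey valve box: take the longer of the two T-keys off its stand, lower it down the shaft of the box until it sits fully down over the square stem at the bottom, and turn it clockwise (seen from above) until the stem reaches its stop, about a seventh of a turn after some idle play. Let go and leave the key standing upright on the stem; leave the shorter T-key where it is.

Things in the scene. Friction and masses are not known exactly. Their poses are not given: they have to be found in the camera images.
- long_key_grip (a point): Centre of the crossbar of the long T-key: loose plain steel, 0.3 kg, upright on a stand, socket down. Axes: y along the crossbar, z up the 14 mm round shank. Crossbar 14 mm wide, 16 high, 90 long, flat sides. The key's lower end, the socket's open rim, is 175 mm below this point. Socket square, sides in line with the crossbar: 35 mm outside, 25 inside, 36 deep.
- short_key_grip (a point): Centre of the crossbar of the short T-key: like the long one but only 95 mm down to its lower end, too short for the shaft; leave it alone. Either key may be on either stand. Both stands are alike, fixed: grey disc 72 mm wide, 12 mm high, whose round post rises 26 mm into the key's socket, so a key comes free when lifted straight up 30 mm or more.
- valve_stem_top (a point): Top of the square brass stem, upright in the middle of the shaft of the fixed grey valve box. Axes: z up; x and y square to the stem's flats, turning with it. Stem 30 mm high from the shaft's floor (15 mm above the bench): 18 mm straight, 20 mm across flats, then a 12 mm four-sided point. A key fully down rests on the floor, crossbar centre 145 mm above this point, any of 4 ways round.
- valve_stem (a joint): Stem's turn, rad, growing clockwise from above: 0 open (flats in line with the box's sides), 0.9 shut, at its stop. Starts at 0 to 0.15, light friction (0.1 N m), stays where left. The key fits up to 15 degrees off square and turns idly that far first. Box 116 mm square, pipe stubs on two sides; shaft round, 62 mm bore, flared collar 86 mm wide inside, its rim 130 mm above the bench.

How it is judged:
On the way:
1. the long key is down over the stem, before the stem has been turned far (horizontal distance between long_key_grip and valve_stem_top below 0.025 m and z of long_key_grip in the frame of valve_stem_top below 0.155 m and value of joint valve_stem below 0.6 rad), for 0.1 s.
At the end, for the whole second after the job is handed in: Stem turned clockwise to at least 0.7 rad (stop at 0.9). Long key released and standing on the stem: crossbar centre at most 155 mm above the stem's top and within 25 mm of it sideways, tilted under 10 degrees. Short key not moved more than 30 mm (value of joint valve_stem above 0.7 rad and horizontal distance between long_key_grip and valve_stem_top below 0.025 m and z of long_key_grip in the frame of valve_stem_top below 0.155 m and angle between long_key_grip's own z axis and vertical below 0.18 rad); the robot touches nothing.
It fails at once if the short key is moved by more than 30 mm (distance of short_key_grip from where it was at the start of the episode above 0.03 m).
It also fails if it takes over 45 s, if anything falls off the work surface, if the arm or the gripper's body presses on something with over 40 N, if the wrist force passes 120 N, or if a joint passes its speed limit or range.

## Working session

There is one attempt and no reset: what is moved stays moved. The work goes in short steps, Python scripts to look and compute and a tool call to move; the robot and the scene stay as the last step left them, time stands still between calls to the robot, and variables do not carry over. Pictures are saved under pics/ and viewed, and the job is handed in when it is done.

Besides the shell and the picture viewer there is one more tool, called by a JSON object that holds its "method" and its "body". jog_arm: Moves the arm, as the interface text tells. Its arguments: {"type":"object","properties":{"jaw":{"type":"array","items":{"type":"number"}},"linear":{"type":"array","items":{"type":"array","items":{"type":"number"}}},"delta_rot":{"type":"array","items":{"type":"array","items":{"type":"number"}}}},"required":["jaw","linear","delta_rot"]}

```bash
mkdir -p pics
python3 - <<'E'
from workcell import bot
import cv2,numpy as np
o=bot.get_obs();print({k:np.round(v,4) for k,v in o.items()})
for n in ["scene","top"]:
    c=bot.calibration(n);print(n,c)
    p,d=bot.camera(n);cv2.imwrite(f"pics/{n}0.png",p[:,:,::-1]);np.savez(f"{n}0.npz",p=p,d=d)
E
```

```text
{'clock': np.float64(0.0), 'joint_pos': array([-1.326 ,  0.2414,  0.0037,  1.3352,  0.    ,  1.5708]), 'joint_vel': array([ 0.0007,  0.0016, -0.0001,  0.0027,  0.0014,  0.001 ]), 'tau': array([ 5.00000e-04, -3.72319e+01,  2.52409e+01,  1.70000e-02,
        1.00000e-04,  0.00000e+00]), 'eef_pos': array([ 0.121 , -0.4845,  0.2474]), 'tool_rot': array([ 7.882e-01, -6.155e-01, -8.000e-04, -7.000e-04]), 'ft_force': array([-0.0267, -0.3273, -0.2301]), 'ft_torque': array([ 0.0228,  0.0066, -0.0258]), 'grip_width': np.float64(0.0855)}
scene {'fovy': 52.894109569540696, 'cx': 258.0124440966984, 'cy': 191.22286380378142, 'origin': array([-0.1131468 ,  0.50994081,  0.87160965]), 'orientation': array([-0.46294357,  0.79657347, -0.34016904,  0.18825244])}
top {'fovy': 42.87507747225687, 'cx': 257.73563519429507, 'cy': 187.17935872284536, 'origin': array([0.42330905, 0.09652002, 1.11722277]), 'orientation': array([ 0.71423142, -0.69873477,  0.02525601, -0.03170693])}
```

View pics/scene0.png

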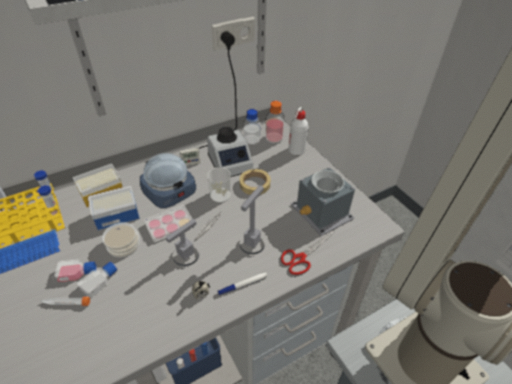

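View pics/top0.png

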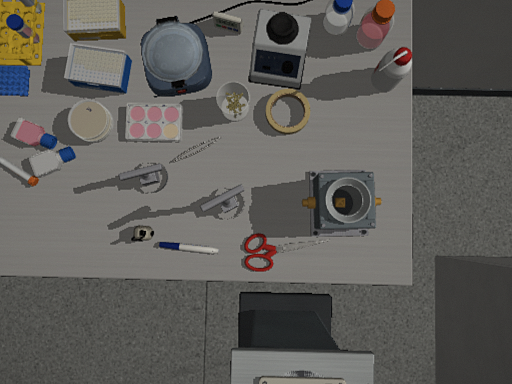

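The scene view shows two keys. The taller one has its crossbar near scene (252,197), top (222,197). The short one is near scene (180,230), top (141,172). The box is at top (345,202), with brass visible in the shaft at (340,202).

```bash
cat > h.py <<'E'
import numpy as np,cv2
from scipy.spatial.transform import Rotation as R
from workcell import bot
def fpix(c,H=384): return H/2/np.tan(np.radians(c["fovy"])/2)
def cloud(c,d):
    f=fpix(c);v,u=np.mgrid[:d.shape[0],:d.shape[1]]
    P=np.stack([(u-c["cx"])/f*d,(v-c["cy"])/f*d,d],-1)
    W=P@R.from_quat(c["orientation"]).as_matrix().T+c["origin"]
    W[d==0]=np.nan
    return W
def plane(c,uv,z):
    f=fpix(c);uv=np.atleast_2d(uv)
    r=np.c_[(uv[:,0]-c["cx"])/f,(uv[:,1]-c["cy"])/f,np.ones(len(uv))]@R.from_quat(c["orientation"]).as_matrix().T
    return c["origin"]+r*((z-c["origin"][2])/r[:,2])[:,None]
E
python3 - <<'E'
from h import *
for n in ["top","scene"]:
    z=np.load(n+"0.npz");c=bot.calibration(n);W=cloud(c,z["d"]);np.save(n+"W.npy",W)
    print(n,"bench z",np.nanmedian(W[260:270,100:140,2]) if n=="top" else "")
    boxes={"A":(185,175,250,225),"B":(110,155,175,195),"box":(300,160,385,240)} if n=="top" else {"A":(235,170,275,260),"B":(165,210,205,270),"box":(290,160,360,230)}
    for k,(a,b,e,g) in boxes.items():
        w=W[b:g,a:e];zz=w[...,2]
        print(k,"max z",np.nanpercentile(zz,99.5))
        if k!="box":
            top=np.nanpercentile(zz,99)
            m=(zz>top-0.012)
            q=w[m];mu=np.median(q,0);rect=cv2.minAreaRect((q[:,:2]*1000).astype(np.float32))
            print(m.sum(),np.round(mu,4),rect)
        else:
            m=(zz>0.122)&(zz<0.14);q=w[m];(x,y),r=cv2.minEnclosingCircle((q[:,:2]*1000).astype(np.float32));print("rim",x,y,r,m.sum())
z=np.load("top0.npz")
p=z["p"][:,:,::-1]
a=cv2.resize(p[150:250,300:390],None,fx=7,fy=6,interpolation=2)
a=cv2.resize(p[160:245,300:385],(595,595),interpolation=2)
cv2.imwrite("pics/boxzoom.png",a)
cv2.imwrite("pics/keyzoom.png",cv2.resize(p[150:230,100:255],(775,400),interpolation=2))
W=np.load("topW.npy")
for v in range(192,214,2): print(v,np.round(W[v,330:366:2,2]*1000).astype(float))
E
```

```text
top bench z 0.0002815126675543844
A max z 0.19730124312106806
364 [0.4757 0.1745 0.1947] ((476.1497802734375, 174.152587890625), (14.06315803527832, 89.8985824584961), 29.0216064453125)
B max z 0.11794940368945173
314 [0.5309 0.3502 0.1144] ((531.6068725585938, 351.5491638183594), (14.929864883422852, 89.95254516601562), 15.091482162475586)
box max z 0.13196470588845644
rim 480.2309265136719 -90.77288055419922 61.4481201171875 596
scene bench z 
A max z 0.1950765148084903
196 [0.4713 0.1775 0.1928] ((476.2102966308594, 172.88186645507812), (15.111912727355957, 91.2902603149414), 29.606674194335938)
B max z 0.11541932035813611
222 [0.5279 0.3536 0.1126] ((531.3729858398438, 350.5382080078125), (17.759410858154297, 89.92668914794922), 16.368242263793945)
box max z 0.12919537446951396
rim 481.77716064453125 -78.70934295654297 48.05900192260742 189
192 [121. 116.  13.  14.  12.  15.  13.  12.  15.  27.  38.  58.  76.  95.
 106. 115. 114. 123.]
194 [120. 117.  16.  17.  14.  13.  16.  13.  17.  16.  21.  nan  62.  85.
  96. 117. 115. 125.]
196 [117.  15.  18.  16.  15.  16.  13.  15.  16.  15.  13.  31.  46.  74.
  90. 109. 116. 121.]
198 [120.  16.  13.  35.  33.  34.  35.  33.  14.  14.  14.  22.  45.  67.
  82. 106. 117. 119.]
200 [118.  15.  14.  33.  40.  42.  44.  37.  13.  15.  16.  13.  37.  57.
  77. 101. 118. 121.]
202 [116.  16.  14.  35.  42.  47.  47.  36.  14.  17.  19.  12.  36.  57.
  82.  99. 116. 119.]
204 [120.  17.  14.  34.  41.  41.  42.  34.  15.  14.  16.  16.  31.  60.
  80. 104. 116. 122.]
206 [120. 114.  13.  33.  36.  36.  37.  35.  12.  12.  21.  15.  41.  66.
  88. 108. 111. 125.]
208 [127. 119.  15.  16.  12.  16.  12.  17.  16.  17.  15.  24.  52.  75.
  99. 116. 120. 121.]
210 [129. 122. 118.  19.  16.  16.  21.  16.  16.  17.  17.  38.  69.  89.
 116. 121. 117. 131.]
212 [128. 123. 119. 118.  16.  12.  16.  15.  16.  13.  32.  64.  88. 115.
 119. 120. 122. 129.]
```

View pics/boxzoom.png

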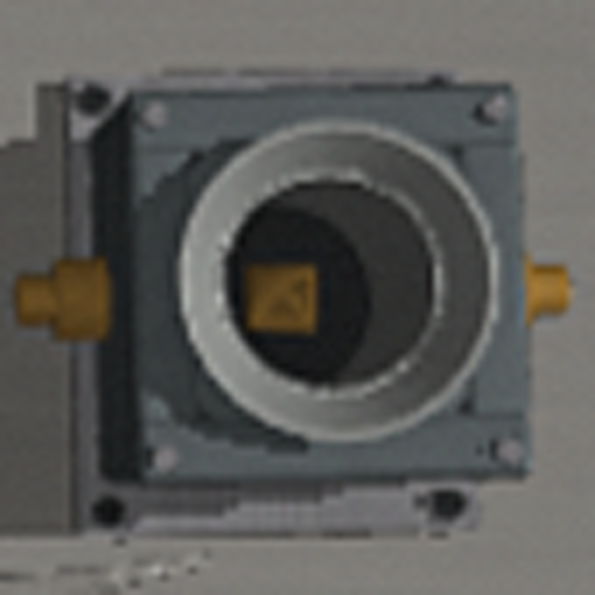

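View pics/keyzoom.png

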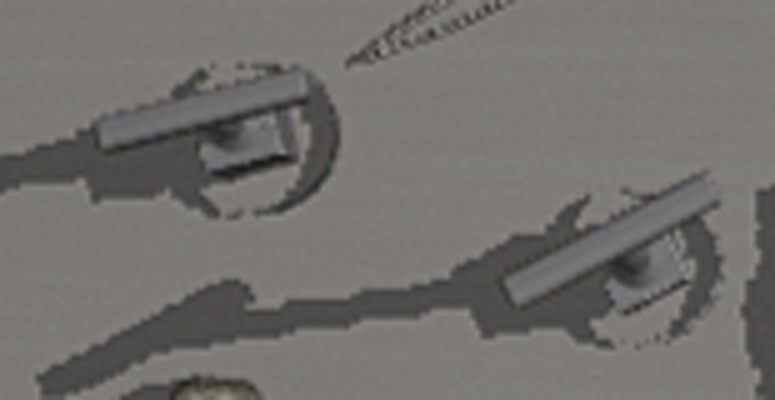

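Zooms: the brass stem square is at crop (282,298), nearly in line with the box sides. The long key's crossbar runs up to the right, and the short key is similar but flatter. Next I work out the exact angles and centres.

Run:
```python
from h import *
z=np.load("top0.npz");c=bot.calibration("top");W=np.load("topW.npy")
zz=W[...,2]
def crop(m,a,b,e,g):
    k=np.zeros_like(m);k[b:g,a:e]=m[b:g,a:e];return k
def pca(q):
    q=q[:,:2]; mu=q.mean(0); w,v=np.linalg.eigh(np.cov((q-mu).T)); d=v[:,1]; return mu,np.degrees(np.arctan2(d[1],d[0]))%180
for n in ["top","scene"]:
    Wn=np.load(n+"W.npy");Z=Wn[...,2]
    b=(185,175,250,225) if n=="top" else (235,170,275,260)
    m=crop(Z>0.178,*b); print(n,"long",m.sum(),pca(Wn[m]),cv2.minAreaRect((Wn[m][:,:2]*1000).astype(np.float32)))
    print(Wn[m].mean(0))
# long key via mask rays at z .195 in top
cc=bot.calibration("top")
# socket of key ~ base; stem
m=crop((zz>0.025)&(zz<0.06),328,190,352,214)
hsv=cv2.cvtColor(z["p"],cv2.COLOR_RGB2HSV)
br=crop((hsv[...,1]>110)&(hsv[...,0]<30),325,185,355,215)
print("stem depth",m.sum(),W[m].mean(0), "brass",br.sum())
for M in (m,br):
    cs,_=cv2.findContours(M.astype(np.uint8),0,1);k=max(cs,key=cv2.contourArea)[:,0].astype(float)
    q=plane(c,k,0.033)[:,:2]; print("stem rect",cv2.minAreaRect((q*1000).astype(np.float32)))
# rim circle: points >0.127 
m=crop((zz>0.124),305,160,380,240);q=W[m][:,:2]
# outer rim fit: edges in image
cs,_=cv2.findContours(m.astype(np.uint8),0,1)
k=max(cs,key=cv2.contourArea)[:,0].astype(float);P=plane(c,k,0.13)[:,:2]
print("rim",cv2.fitEllipse((P*1000).astype(np.float32)))
# box top plate
h=zz[160:245,300:385];print(np.histogram(h[(h>0.06)&(h<.14)],bins=16))
m=crop((zz>0.10)&(zz<0.119),300,155,385,245)|crop(zz>0.10,305,165,380,240)
print("box rect",cv2.minAreaRect((W[m][:,:2]*1000).astype(np.float32)))
o=bot.get_obs();print(R.from_quat(o["tool_rot"]).as_matrix().round(3))
```

```text
top long 368 (array([0.47581506, 0.17378539]), np.float64(118.9393984051507)) ((476.1497802734375, 174.152587890625), (14.06315803527832, 89.8985824584961), 29.0216064453125)
[0.47581506 0.17378539 0.19426653]
scene long 213 (array([0.47217607, 0.17587974]), np.float64(118.36194447054021)) ((475.8954772949219, 172.76556396484375), (15.221807479858398, 91.16842651367188), 28.509239196777344)
[0.47217607 0.17587974 0.1908113 ]
stem depth 112 [ 0.48379375 -0.07829563  0.0379359 ] brass 96
stem rect ((480.73150634765625, -74.51712036132812), (19.985713958740234, 19.92995262145996), 0.5471088290214539)
stem rect ((480.6767578125, -74.51764678955078), (20.095264434814453, 19.929956436157227), 0.5471247434616089)
rim ((481.2400817871094, -75.35126495361328), (90.34459686279297, 90.85834503173828), 175.34063720703125)
(array([  33,   34,   28,   23,   31,   34,   26,   25,   37,   30,  184,
       1362,  398,  246,  294,   18]), array([0.0600337 , 0.06485676, 0.06967982, 0.07450288, 0.07932595,
       0.08414901, 0.08897207, 0.09379513, 0.0986182 , 0.10344126,
       0.10826432, 0.11308739, 0.11791045, 0.12273351, 0.12755657,
       0.13237964, 0.1372027 ]))
box rect ((481.3838195800781, -75.38543701171875), (116.05369567871094, 116.51121520996094), 2.5101125240325928)
[[ 0.242 -0.97  -0.   ]
 [-0.97  -0.242  0.002]
 [-0.002 -0.    -1.   ]]
```

{"method": "jog_arm", "body": {"jaw": [0, 0, 0, 0, 0, 0, 0, 0], "linear": [[-0.025, -0.023, -0.004], [-0.05, -0.046, -0.008], [-0.075, -0.069, -0.012], [-0.1, -0.092, -0.016], [-0.125, -0.115, -0.02], [-0.15, -0.138, -0.024], [-0.175, -0.161, -0.028], [-0.2, -0.184, -0.032]], "delta_rot": [[0, 0, -5], [0, 0, -10], [0, 0, -15], [0, 0, -20], [0, 0, -25], [0, 0, -30], [0, 0, -35], [0, 0, -40]]}}

```text
clock: 0.77
eef_pos: [0.2513, -0.2448, 0.2802]
tool_rot: [0.952, -0.307, -0.0, -0.0]
ft_force: [0.4, -0.4, 0.5]
grip_width: 0.0856
```

```bash
cat >> h.py <<'E'
def to(p,yaw):
    "needed shift (tool axes) and turn to reach TCP p, tool x at yaw deg, pointing down"
    o=bot.get_obs();M=R.from_quat(o["tool_rot"])
    y=np.radians(yaw);T=np.array([[np.cos(y),np.sin(y),0],[np.sin(y),-np.cos(y),0],[0,0,-1]]).T if 0 else np.column_stack([[np.cos(y),np.sin(y),0],[np.sin(y),-np.cos(y),0],[0,0,-1]])
    x=M.as_matrix()[:,0]
    print("t",round(float(o["clock"]),2),"tcp",o["eef_pos"].round(4),"yaw",np.degrees(np.arctan2(x[1],x[0])).round(2),"F",o["ft_force"].round(2),"w",round(float(o["grip_width"]),4),"j",o["joint_pos"].round(3))
    print("lin",M.inv().apply(np.array(p)-o["eef_pos"]).round(4),"rot",np.degrees((M.inv()*R.from_matrix(T)).as_rotvec()).round(2))
E
python3 -c "
from h import *
to([.476,.1735,.28],29)"
```

```text
t 0.77 tcp [ 0.2513 -0.2448  0.2802] yaw -35.77 F [ 0.36 -0.37  0.52] w 0.0856 j [-0.772 -0.071 -0.257  1.385  0.     1.423]
lin [-6.220e-02 -4.707e-01  3.000e-04] rot [-2.000e-02  1.000e-02 -6.477e+01]
```

{"method": "jog_arm", "body": {"jaw": [0, 0, 0, 0, 0, 0, 0, 0], "linear": [[-0.004, -0.03, 0], [-0.008, -0.06, 0], [-0.012, -0.09, 0], [-0.016, -0.12, 0], [-0.02, -0.15, 0], [-0.024, -0.18, 0], [-0.028, -0.21, 0], [-0.032, -0.24, 0]], "delta_rot": [[0, 0, -4], [0, 0, -8], [0, 0, -12], [0, 0, -16], [0, 0, -20], [0, 0, -24], [0, 0, -28], [0, 0, -32]]}}

```text
clock: 1.43
eef_pos: [0.3664, -0.0319, 0.2801]
tool_rot: [0.999, -0.033, -0.0, 0.0]
ft_force: [1.5, 0.1, -0.2]
grip_width: 0.0853
```

```bash
python3 -c "
from h import *
to([.476,.1735,.28],29)"
```

```text
t 1.43 tcp [ 0.3664 -0.0319  0.2801] yaw -3.76 F [ 1.52  0.12 -0.22] w 0.0853 j [-0.087 -0.036 -0.225  1.382 -0.     1.55 ]
lin [ 9.590e-02 -2.121e-01  1.000e-04] rot [-0.000e+00  2.000e-02 -3.276e+01]
```

{"method": "jog_arm", "body": {"jaw": [0, 0, 0, 0, 0, 0, 0, 0], "linear": [[0.014, -0.03, 0], [0.028, -0.06, 0], [0.042, -0.09, 0], [0.056, -0.12, 0], [0.07, -0.155, 0], [0.084, -0.186, 0], [0.096, -0.212, 0], [0.096, -0.212, 0]], "delta_rot": [[0, 0, -5], [0, 0, -10], [0, 0, -15], [0, 0, -20], [0, 0, -25], [0, 0, -30], [0, 0, -32.8], [0, 0, -32.8]]}}

```text
clock: 2.1
eef_pos: [0.4785, 0.1756, 0.2788]
tool_rot: [0.968, 0.252, -0.0, -0.001]
ft_force: [0.3, -0.3, 0.4]
grip_width: 0.0855
```

Run:
```python
from h import *
to([.476,.1735,.185],29)
c=bot.calibration("wrist");print(c)
p,d=bot.camera("wrist");cv2.imwrite("pics/w1.png",p[:,:,::-1]);np.savez("w1.npz",p=p,d=d,o=c["origin"],q=c["orientation"])
```

```text
t 2.1 tcp [0.4785 0.1756 0.2788] yaw 29.17 F [ 0.33 -0.34  0.38] w 0.0855 j [3.510e-01 2.490e-01 9.500e-02 1.417e+00 1.000e-03 1.413e+00]
lin [-0.0032  0.0007  0.0938] rot [-0.08 -0.02  0.17]
{'fovy': 65.70646984690485, 'cx': 248.78924822138643, 'cy': 191.1477961635408, 'origin': array([0.43786346, 0.24636866, 0.40556757]), 'orientation': array([0.95548356, 0.24823525, 0.04074437, 0.15417625])}
```

View pics/w1.png

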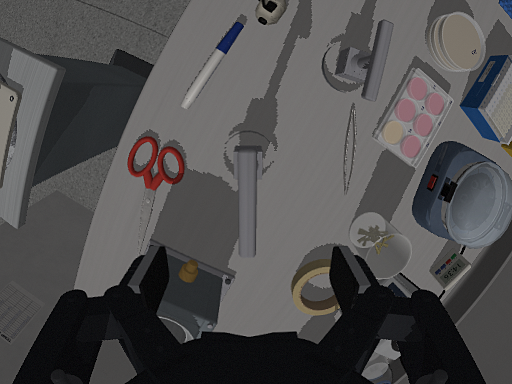

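The wrist view shows the long key's bar upright at about column 248, rows ~145–256, centred between the jaws. I'll check its position and angle from here.

```bash
cat >> h.py <<'E'
def wcloud(c,d):
    f=fpix(c);v,u=np.mgrid[:d.shape[0],:d.shape[1]]
    a=(u-c["cx"])/f;b=(v-c["cy"])/f;r=np.hypot(a,b)+1e-9;t=np.tan(np.minimum(r,1.5))
    P=np.stack([a/r*t*d,b/r*t*d,d],-1)
    W=P@R.from_quat(c["orientation"]).as_matrix().T+c["origin"];W[d==0]=np.nan;return W
E
python3 - <<'E'
from h import *
z=np.load("w1.npz");c=bot.calibration("wrist");c["origin"]=z["o"];c["orientation"]=z["q"]
W=wcloud(c,z["d"]);Z=W[...,2];m=np.zeros(Z.shape,bool);m[130:265,225:275]=True
print(np.nanpercentile(Z[m],[95,98,99]))
m&=(Z>0.178)&(Z<.21);q=W[m];print(m.sum(),np.median(q,0),cv2.minAreaRect((q[:,:2]*1000).astype(np.float32)))
to([.476,.1735,.185],29)
E
```

```text
[0.19642728 0.19677755 0.19701136]
2013 [0.4742597  0.17843522 0.19570588] ((476.903564453125, 173.67971801757812), (13.955459594726562, 89.4454345703125), 28.756919860839844)
t 2.15 tcp [0.4772 0.1734 0.2789] yaw 29.02 F [-0.76 -0.91  0.09] w 0.0854 j [0.349 0.247 0.092 1.418 0.    1.413]
lin [-0.0008 -0.0006  0.0939] rot [-0.02  0.11  0.02]
```

{"method": "jog_arm", "body": {"jaw": [0, 0, 0, 0, 0, 0, 0, 0], "linear": [[0, 0, 0.015], [0, 0, 0.03], [0, 0, 0.045], [0, 0, 0.06], [0, 0, 0.075], [0, 0, 0.087], [0, 0, 0.094], [0, 0, 0.094]], "delta_rot": [[0, 0, 0], [0, 0, 0], [0, 0, 0], [0, 0, 0], [0, 0, 0], [0, 0, 0], [0, 0, 0], [0, 0, 0]]}}

```text
clock: 2.82
eef_pos: [0.4752, 0.1701, 0.1847]
tool_rot: [0.969, 0.248, -0.002, 0.0]
ft_force: [-0.5, -0.7, -0.8]
grip_width: 0.085
```

{"method": "jog_arm", "body": {"jaw": [0.4, 0.7, 1, 1, 1, 1, 1, 1], "linear": [[0, 0, 0], [0, 0, 0], [0, 0, 0], [0, 0, 0], [0, 0, 0], [0, 0, 0], [0, 0, 0], [0, 0, 0]], "delta_rot": [[0, 0, 0], [0, 0, 0], [0, 0, 0], [0, 0, 0], [0, 0, 0], [0, 0, 0], [0, 0, 0], [0, 0, 0]]}}

```text
clock: 3.48
eef_pos: [0.4773, 0.1716, 0.1869]
tool_rot: [0.969, 0.249, 0.001, -0.0]
ft_force: [-0.0, 0.7, 2.6]
grip_width: 0.0126
```

Run:
```python
from h import *
to([.4765,.1735,.345],29)
p,d=bot.camera("wrist");cv2.imwrite("pics/w2.png",p[:,:,::-1])
```

```text
t 3.48 tcp [0.4773 0.1716 0.1869] yaw 28.83 F [-0.02  0.7   2.65] w 0.0126 j [ 0.345  0.289 -0.094  1.186 -0.     1.413]
lin [ 0.0005 -0.002  -0.1581] rot [ 0.01 -0.08 -0.17]
```

View pics/w2.png

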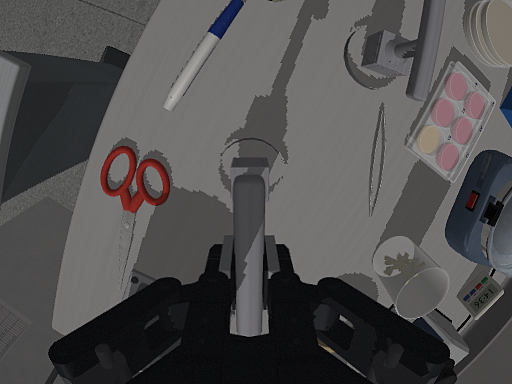

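The jaws hold the bar around its middle at (248,250), opening about 13 mm. Lifting straight up.

{"method": "jog_arm", "body": {"jaw": [1, 1, 1, 1, 1, 1, 1, 1], "linear": [[0, 0, -0.01], [0, 0, -0.025], [0, 0, -0.045], [0, 0, -0.07], [0, 0, -0.095], [0, 0, -0.12], [0, 0, -0.145], [0, 0, -0.16]], "delta_rot": [[0, 0, 0], [0, 0, 0], [0, 0, 0], [0, 0, 0], [0, 0, 0], [0, 0, 0], [0, 0, 0], [0, 0, 0]]}}

```text
clock: 4.2
eef_pos: [0.4766, 0.1713, 0.3489]
tool_rot: [0.969, 0.249, 0.001, -0.0]
ft_force: [1.4, -0.2, -2.9]
grip_width: 0.0129
```

Run:
```python
from h import *
to([.481,-.075,.345],0)
p,d=bot.camera("scene");cv2.imwrite("pics/s1.png",p[:,:,::-1])
np.savez("s1.npz",p=p,d=d)
```

```text
t 4.2 tcp [0.4766 0.1713 0.3489] yaw 28.83 F [ 1.4  -0.18 -2.94] w 0.0129 j [0.345 0.235 0.256 1.591 0.    1.413]
lin [-0.1149  0.2179  0.0038] rot [-1.000e-02 -8.000e-02  2.883e+01]
```

View pics/s1.png

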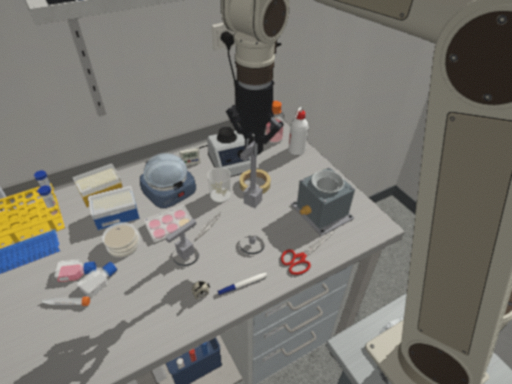

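The long key hangs free in the jaws (socket at scene (253,195)), the empty stand is at (250,243), and the short key has not moved. Now over to the box.

{"method": "jog_arm", "body": {"jaw": [1, 1, 1, 1, 1, 1, 1, 1], "linear": [[-0.005, 0.009, 0], [-0.014, 0.026, 0], [-0.025, 0.047, 0], [-0.037, 0.07, 0], [-0.05, 0.095, 0], [-0.063, 0.12, 0], [-0.076, 0.144, 0], [-0.087, 0.165, 0]], "delta_rot": [[0, 0, 1], [0, 0, 4], [0, 0, 7], [0, 0, 10], [0, 0, 13], [0, 0, 16], [0, 0, 19], [0, 0, 22]]}}

```text
clock: 4.92
eef_pos: [0.4784, -0.0174, 0.344]
tool_rot: [0.998, 0.057, -0.002, 0.0]
ft_force: [0.5, 0.3, -3.4]
grip_width: 0.0127
```

Run:
```python
from h import *
to([.481,-.075,.345],0)
```

```text
t 4.92 tcp [ 0.4784 -0.0174  0.344 ] yaw 6.58 F [ 0.53  0.27 -3.43] w 0.0127 j [-3.600e-02  1.820e-01  1.770e-01  1.571e+00 -1.000e-03  1.420e+00]
lin [-0.004   0.0575 -0.001 ] rot [0.02 0.29 6.58]
```

{"method": "jog_arm", "body": {"jaw": [1, 1, 1, 1, 1, 1, 1, 1], "linear": [[-0.001, 0.017, 0], [-0.002, 0.03, 0], [-0.003, 0.041, 0], [-0.004, 0.05, 0], [-0.004, 0.055, 0], [-0.004, 0.057, 0], [-0.004, 0.057, 0], [-0.004, 0.057, 0]], "delta_rot": [[0, 0, 2], [0, 0, 3], [0, 0, 4], [0, 0, 5], [0, 0, 6], [0, 0, 6], [0, 0, 6], [0, 0, 6]]}}

```text
clock: 5.58
eef_pos: [0.4829, -0.0717, 0.3462]
tool_rot: [1.0, 0.008, -0.0, -0.0]
ft_force: [0.5, -0.5, -4.3]
grip_width: 0.0131
```

Run:
```python
from h import *
to([.481,-.075,.19],0)
for n in ["wrist","top","scene"]:
    c=bot.calibration(n)
    p,d=bot.camera(n);cv2.imwrite(f"pics/{n}3.png",p[:,:,::-1]);np.savez(n+"3.npz",p=p,d=d,o=c["origin"],q=c["orientation"])
s=cv2.imread("pics/scene3.png")[90:240,230:430];cv2.imwrite("pics/scene3z.png",cv2.resize(s,(800,600),interpolation=2))
to([.481,-.075,.19],0)
```

```text
t 5.58 tcp [ 0.4829 -0.0717  0.3462] yaw 0.87 F [ 0.5  -0.51 -4.28] w 0.0131 j [-0.148  0.198  0.202  1.575  0.     1.408]
lin [-0.0019  0.0033  0.1561] rot [-0.02  0.02  0.87]
t 5.73 tcp [ 0.4829 -0.0716  0.3464] yaw 0.89 F [-0.19 -0.74 -3.41] w 0.0129 j [-0.147  0.198  0.202  1.575  0.     1.408]
lin [-0.002   0.0034  0.1564] rot [-0.01 -0.    0.89]
```

View pics/wrist3.png

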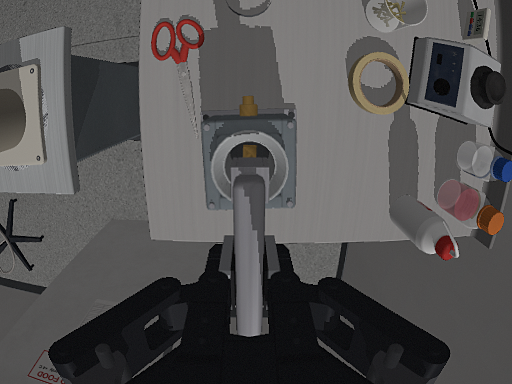

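View pics/scene3z.png

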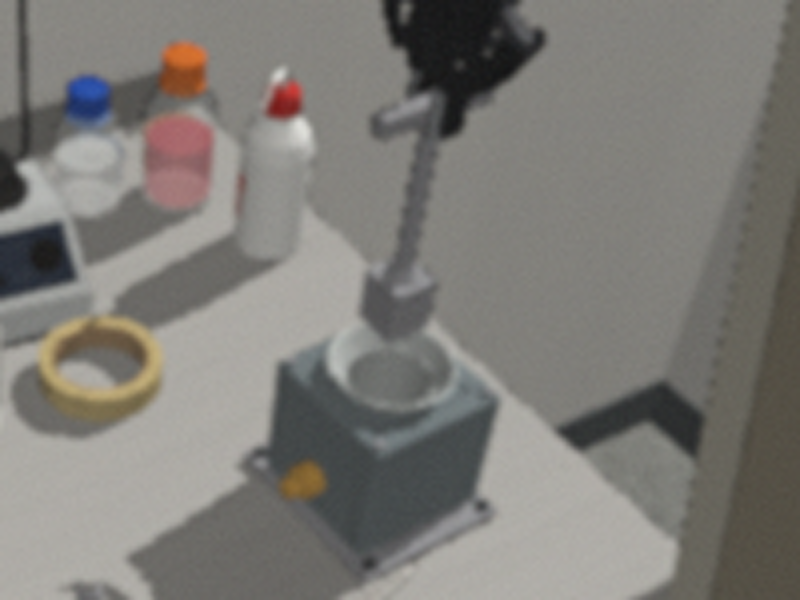

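View pics/top3.png

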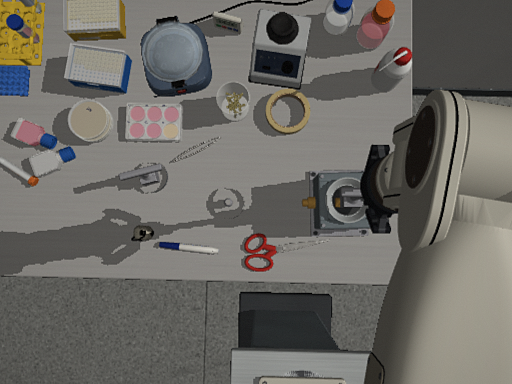

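Wrist: the key hangs over the collar, with the collar at (250,165), the socket at (250,160) and the bar along column 249. Scene zoom: the socket is just above the collar. I'll check the socket's offset from the shaft axis and the key's tilt.

Run:
```python
from h import *
def ld(n,fn):
    z=np.load(n+"3.npz");c=bot.calibration(n);c["origin"]=z["o"];c["orientation"]=z["q"];return c,z,fn(c,z["d"])
for n,fn in (("wrist",wcloud),("scene",cloud),("top",cloud)):
    c,z,W=ld(n,fn);Z=W[...,2];near=(abs(W[...,0]-.482)<.07)&(abs(W[...,1]+.073)<.07)
    print(n)
    for nm,lo,hi in (("bar",.335,.375),("shank",.23,.32),("sock",.165,.215),("rim",.122,.138)):
        m=near&(Z>lo)&(Z<hi)
        if nm=="bar" and n!="wrist": continue
        if m.sum()<10: continue
        q=W[m];print(nm,m.sum(),q.mean(0).round(4),"min",q.min(0).round(4),"max",q.max(0).round(4),[np.round(a,1) for a in cv2.minAreaRect((q[:,:2]*1000).astype(np.float32))])
        if nm=="rim":
            f=lambda p:np.hypot(q[:,0]-p[0],q[:,1]-p[1])
            from scipy.optimize import least_squares
        if nm=="shank":
            for a in np.arange(lo,hi,.015):
                k=q[(q[:,2]>a)&(q[:,2]<a+.015)];
                if len(k)>3: print("  ",a.round(3),len(k),k[:,:2].min(0).round(4),k[:,:2].max(0).round(4))
```

```text
wrist
bar 7283 [ 0.4817 -0.062   0.3563] min [ 0.4473 -0.115   0.335 ] max [ 0.5145 -0.0254  0.375 ] [array([482. , -69.9]), array([63.4, 75.6]), np.float64(39.6)]
sock 747 [ 0.4828 -0.0587  0.2061] min [ 0.4647 -0.0874  0.1752] max [ 0.5002 -0.0525  0.215 ] [array([482.3, -70.2]), array([34.9, 35. ]), np.float64(1.2)]
rim 1422 [ 0.4832 -0.0691  0.1279] min [ 0.4368 -0.116   0.122 ] max [ 0.5289 -0.031   0.133 ] [array([482.8, -73.4]), array([92.1, 84.8]), np.float64(0.4)]
scene
shank 159 [ 0.478  -0.0675  0.2764] min [ 0.4734 -0.0767  0.2304] max [ 0.4862 -0.0621  0.3197] [array([477.9, -68.1]), array([14. , 10.3]), np.float64(52.1)]
   0.23 23 [ 0.4736 -0.075 ] [ 0.4848 -0.063 ]
   0.245 25 [ 0.4734 -0.0734] [ 0.4855 -0.0633]
   0.26 26 [ 0.4743 -0.0767] [ 0.4855 -0.0623]
   0.275 30 [ 0.4747 -0.0753] [ 0.4862 -0.0621]
   0.29 27 [ 0.4742 -0.0759] [ 0.4861 -0.0633]
   0.305 28 [ 0.4742 -0.0762] [ 0.4839 -0.0621]
sock 277 [ 0.4744 -0.0639  0.1969] min [ 0.4621 -0.0897  0.1693] max [ 0.5016 -0.0512  0.215 ] [array([481.5, -70.8]), array([38.4, 39.4]), np.float64(88.5)]
rim 158 [ 0.4862 -0.0823  0.1264] min [ 0.4364 -0.1239  0.122 ] max [ 0.5271 -0.0307  0.1313] [array([479., -75.]), array([91.3, 86.7]), np.float64(50.4)]
top
shank 33 [ 0.4765 -0.0654  0.2636] min [ 0.4744 -0.0707  0.2301] max [ 0.4801 -0.0627  0.3076] [array([476.4, -66. ]), array([9.7, 2.5]), np.float64(54.2)]
   0.23 10 [ 0.4745 -0.0707] [ 0.4801 -0.0627]
   0.245 6 [ 0.4756 -0.0665] [ 0.4791 -0.0632]
   0.26 5 [ 0.4748 -0.0672] [ 0.4784 -0.0628]
   0.275 7 [ 0.4744 -0.0692] [ 0.4775 -0.0634]
   0.29 4 [ 0.4749 -0.0671] [ 0.4769 -0.0647]
sock 148 [ 0.4708 -0.0644  0.2059] min [ 0.4639 -0.0856  0.1784] max [ 0.4835 -0.0519  0.2149] [array([473.7, -68.7]), array([19.6, 33.7]), np.float64(0.2)]
rim 443 [ 0.4795 -0.0664  0.1273] min [ 0.4364 -0.1152  0.122 ] max [ 0.5313 -0.0242  0.1336] [array([485.6, -71.2]), array([100.3,  84.6]), np.float64(5.6)]
```

{"method": "jog_arm", "body": {"jaw": [1, 1, 1, 1, 1, 1, 1, 1], "linear": [[0, 0.003, 0], [0, 0.006, 0.005], [0, 0.006, 0.015], [0, 0.006, 0.03], [0, 0.006, 0.045], [0, 0.006, 0.06], [0, 0.006, 0.07], [0, 0.006, 0.075]], "delta_rot": [[0, 0, 0], [0, 0, 0], [0, 0, 0], [0, 0, 0], [0, 0, 0], [0, 0, 0], [0, 0, 0], [0, 0, 0]]}}

```text
clock: 6.4
eef_pos: [0.482, -0.0782, 0.2693]
tool_rot: [1.0, 0.007, -0.002, -0.0]
ft_force: [-0.2, 0.1, -2.8]
grip_width: 0.0127
```

{"method": "jog_arm", "body": {"jaw": [1, 1, 1, 1, 1, 1, 1, 1], "linear": [[0, 0, 0.005], [0, 0, 0.012], [0, 0, 0.019], [0, 0, 0.026], [0, 0, 0.033], [0, 0, 0.038], [0, 0, 0.043], [0, 0, 0.045]], "delta_rot": [[0, 0, 0], [0, 0, 0], [0, 0, 0], [0, 0, 0], [0, 0, 0], [0, 0, 0], [0, 0, 0], [0, 0, 0]]}}

```text
clock: 7.07
eef_pos: [0.4826, -0.0781, 0.2254]
tool_rot: [1.0, 0.007, -0.001, -0.0]
ft_force: [0.3, 0.4, -3.4]
grip_width: 0.0128
```

Run:
```python
from h import *
to([.4825,-.0773,.19],0)
```

```text
t 7.07 tcp [ 0.4826 -0.0781  0.2254] yaw 0.83 F [ 0.29  0.43 -3.39] w 0.0128 j [-0.16   0.231 -0.068  1.273  0.     1.396]
lin [-0.0001 -0.0008  0.0354] rot [-0.01  0.07  0.83]
```

No contact force yet. Lowering slowly.

{"method": "jog_arm", "body": {"jaw": [1, 1, 1, 1, 1, 1, 1, 1], "linear": [[0, 0, 0.002], [0, 0, 0.004], [0, 0, 0.006], [0, 0, 0.008], [0, 0, 0.01], [0, 0, 0.012], [0, 0, 0.014], [0, 0, 0.015]], "delta_rot": [[0, 0, 0], [0, 0, 0], [0, 0, 0], [0, 0, 0], [0, 0, 0], [0, 0, 0], [0, 0, 0], [0, 0, 0]]}}

```text
clock: 7.73
eef_pos: [0.4829, -0.0782, 0.211]
tool_rot: [1.0, 0.007, -0.0, -0.0]
ft_force: [-0.3, 0.1, -4.1]
grip_width: 0.0129
```

{"method": "jog_arm", "body": {"jaw": [1, 1, 1, 1, 1, 1, 1, 1], "linear": [[0, 0, 0.003], [0, 0, 0.006], [0, 0, 0.009], [0, 0, 0.012], [0, 0, 0.015], [0, 0, 0.017], [0, 0, 0.018], [0, 0, 0.019]], "delta_rot": [[0, 0, 0], [0, 0, 0], [0, 0, 0], [0, 0, 0], [0, 0, 0], [0, 0, 0], [0, 0, 0], [0, 0, 0]]}}

```text
clock: 8.4
eef_pos: [0.483, -0.0782, 0.1921]
tool_rot: [1.0, 0.007, -0.0, -0.0]
ft_force: [-0.3, 0.8, -3.3]
grip_width: 0.0129
```

{"method": "jog_arm", "body": {"jaw": [1, 1, 1, 1, 1, 1, 1, 1], "linear": [[0, 0, 0.0005], [0, 0, 0.001], [0, 0, 0.0015], [0, 0, 0.002], [0, 0, 0.002], [0, 0, 0.0025], [0, 0, 0.0025], [0, 0, 0.0025]], "delta_rot": [[0, 0, 0], [0, 0, 0], [0, 0, 0], [0, 0, 0], [0, 0, 0], [0, 0, 0], [0, 0, 0], [0, 0, 0]]}}

```text
clock: 9.07
eef_pos: [0.4831, -0.0782, 0.1899]
tool_rot: [1.0, 0.007, 0.0, 0.0]
ft_force: [0.8, 0.3, -2.7]
grip_width: 0.0127
```

Run:
```python
from h import *
to([.4825,-.0773,.19],0)
o=bot.get_obs();print(o["ft_torque"])
```

```text
t 9.07 tcp [ 0.4831 -0.0782  0.1899] yaw 0.83 F [ 0.84  0.28 -2.68] w 0.0127 j [-0.16   0.254 -0.133  1.183  0.     1.396]
lin [-0.0006 -0.0009 -0.0001] rot [ 0.   -0.01  0.83]
[ 0.00508482 -0.01603812 -0.0267016 ]
```

{"method": "jog_arm", "body": {"jaw": [1, 1, 1, 1, 1, 1, 1, 1], "linear": [[0, 0, 0.0005], [0, 0, 0.001], [0, 0, 0.001], [0, 0, 0.0015], [0, 0, 0.0015], [0, 0, 0.002], [0, 0, 0.002], [0, 0, 0.002]], "delta_rot": [[0, 0, 0], [0, 0, 0], [0, 0, 0], [0, 0, 0], [0, 0, 0], [0, 0, 0], [0, 0, 0], [0, 0, 0]]}}

```text
clock: 9.73
eef_pos: [0.4839, -0.0783, 0.1897]
tool_rot: [1.0, 0.007, 0.002, 0.0]
ft_force: [-1.8, 0.9, 9.4]
grip_width: 0.0129
```

It is seated: the floor pushes back about 12 N at TCP z 0.190. I'll ease off 1 mm and turn clockwise (+ about tool z).

{"method": "jog_arm", "body": {"jaw": [1, 1, 1, 1, 1, 1, 1, 1], "linear": [[0, 0, -0.001], [0, 0, -0.001], [0, 0, -0.001], [0, 0, -0.001], [0, 0, -0.001], [0, 0, -0.001], [0, 0, -0.001], [0, 0, -0.001]], "delta_rot": [[0, 0, 3], [0, 0, 7], [0, 0, 11], [0, 0, 15], [0, 0, 19], [0, 0, 23], [0, 0, 27], [0, 0, 30]]}}

```text
clock: 10.4
eef_pos: [0.4831, -0.0777, 0.1898]
tool_rot: [0.967, -0.253, 0.0, -0.001]
ft_force: [-1.3, 1.7, 5.5]
grip_width: 0.0127
```

Run:
```python
from h import *
to([.4825,-.0773,.19],-60)
o=bot.get_obs();print(o["ft_torque"])
```

```text
t 10.4 tcp [ 0.4831 -0.0777  0.1898] yaw -29.3 F [-1.31  1.75  5.49] w 0.0127 j [-1.600e-01  2.530e-01 -1.350e-01  1.182e+00  1.000e-03  1.922e+00]
lin [-0.0007 -0.     -0.0002] rot [-0.09  0.   30.7 ]
[0.45297892 0.56658083 0.2219087 ]
```

{"method": "jog_arm", "body": {"jaw": [1, 1, 1, 1, 1, 1, 1, 1], "linear": [[0, 0, 0], [0, 0, 0], [0, 0, 0], [0, 0, 0], [0, 0, 0], [0, 0, 0], [0, 0, 0], [0, 0, 0]], "delta_rot": [[0, 0, 3], [0, 0, 6], [0, 0, 9], [0, 0, 12], [0, 0, 15], [0, 0, 18], [0, 0, 21], [0, 0, 24]]}}

```text
clock: 11.07
eef_pos: [0.483, -0.0774, 0.1898]
tool_rot: [0.894, -0.448, 0.0, -0.001]
ft_force: [-2.1, 2.5, 6.2]
grip_width: 0.0128
```

Run:
```python
from h import *
to([.4825,-.0773,.19],-64)
o=bot.get_obs();print(o["ft_torque"])
```

```text
t 11.07 tcp [ 0.483  -0.0774  0.1898] yaw -53.26 F [-2.09  2.52  6.19] w 0.0128 j [-1.600e-01  2.530e-01 -1.350e-01  1.182e+00  2.000e-03  2.340e+00]
lin [-0.0004  0.0003 -0.0002] rot [-0.09  0.05 10.74]
[0.66008451 0.66513532 0.21912198]
```

Torque is steady at about 0.22 N m, so there is no stop yet. Turning further in small steps.

{"method": "jog_arm", "body": {"jaw": [1, 1, 1, 1, 1, 1, 1, 1], "linear": [[0, 0, 0], [0, 0, 0], [0, 0, 0], [0, 0, 0], [0, 0, 0], [0, 0, 0], [0, 0, 0], [0, 0, 0]], "delta_rot": [[0, 0, 1], [0, 0, 2], [0, 0, 3.5], [0, 0, 5], [0, 0, 6.5], [0, 0, 8], [0, 0, 9], [0, 0, 9]]}}

```text
clock: 11.73
eef_pos: [0.483, -0.0773, 0.1898]
tool_rot: [0.856, -0.516, -0.0, -0.001]
ft_force: [-2.0, 2.1, 5.5]
grip_width: 0.0131
```

Run:
```python
from h import *
to([.4825,-.0773,.19],-64)
o=bot.get_obs();print(o["ft_torque"])
```

```text
t 11.73 tcp [ 0.483  -0.0773  0.1898] yaw -62.15 F [-1.99  2.06  5.51] w 0.0131 j [-1.600e-01  2.530e-01 -1.350e-01  1.182e+00  2.000e-03  2.496e+00]
lin [-0.0003  0.0004 -0.0002] rot [-0.09  0.07  1.85]
[0.74895707 0.62252787 0.10615531]
```

{"method": "jog_arm", "body": {"jaw": [1, 1, 1, 1, 1, 1, 1, 1], "linear": [[0, 0, 0], [0, 0, 0], [0, 0, 0], [0, 0, 0], [0, 0, 0], [0, 0, 0], [0, 0, 0], [0, 0, 0]], "delta_rot": [[0, 0, 1], [0, 0, 2], [0, 0, 3], [0, 0, 4], [0, 0, 4.5], [0, 0, 5], [0, 0, 5.5], [0, 0, 6]]}}

```text
clock: 12.4
eef_pos: [0.483, -0.0773, 0.1898]
tool_rot: [0.828, -0.56, -0.0, -0.001]
ft_force: [-2.6, 2.7, 6.4]
grip_width: 0.0127
```

Run:
```python
from h import *
to([.4825,-.0773,.19],-64)
o=bot.get_obs();print(o["ft_torque"])
c=bot.calibration("wrist")
p,d=bot.camera("wrist");cv2.imwrite("pics/w4.png",p[:,:,::-1]);np.savez("w4.npz",p=p,d=d,o=c["origin"],q=c["orientation"])
```

```text
t 12.4 tcp [ 0.483  -0.0773  0.1898] yaw -68.14 F [-2.61  2.7   6.43] w 0.0127 j [-1.600e-01  2.530e-01 -1.350e-01  1.182e+00  2.000e-03  2.600e+00]
lin [-0.0002  0.0005 -0.0002] rot [-0.1   0.08 -4.14]
[0.63617281 0.62831722 0.15344952]
```

View pics/w4.png

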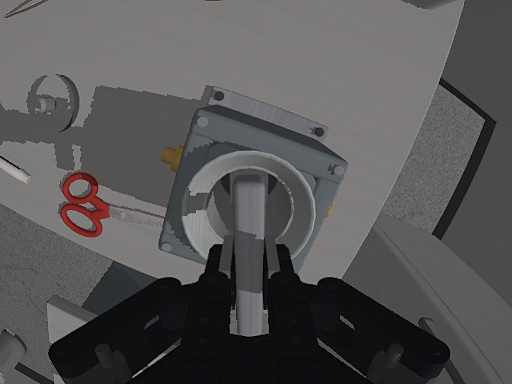

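The wrist view shows the bar in the jaws, still centred in the collar at (250,205). Torque is still low. I'll turn a few degrees more to feel for the stop.

{"method": "jog_arm", "body": {"jaw": [1, 1, 1, 1, 1, 1, 1, 1], "linear": [[0, 0, 0], [0, 0, 0], [0, 0, 0], [0, 0, 0], [0, 0, 0], [0, 0, 0], [0, 0, 0], [0, 0, 0]], "delta_rot": [[0, 0, 0.5], [0, 0, 1], [0, 0, 1.5], [0, 0, 2], [0, 0, 2.5], [0, 0, 3], [0, 0, 3.5], [0, 0, 4]]}}

```text
clock: 13.12
eef_pos: [0.4831, -0.0772, 0.1898]
tool_rot: [0.809, -0.588, -0.0, -0.001]
ft_force: [-1.8, 2.0, 5.3]
grip_width: 0.0131
```

Run:
```python
from h import *
to([.4825,-.0773,.19],-64)
o=bot.get_obs();print(o["ft_torque"])
z=np.load("w4.npz");c=bot.calibration("wrist");c["origin"]=z["o"];c["orientation"]=z["q"]
W=wcloud(c,z["d"]);Z=W[...,2]
n=(abs(W[...,0]-.48)<.1)&(abs(W[...,1]+.075)<.1)
m=n&(Z>.108)&(Z<.121);q=W[m];print("box",cv2.minAreaRect((q[:,:2]*1000).astype(np.float32)))
m=np.zeros(Z.shape,bool);m[170:235,235:268]=True;m&=(Z>.18)&(Z<.21);q=W[m][:,:2];print("bar",len(q),cv2.minAreaRect((q*1000).astype(np.float32)))
```

```text
t 13.12 tcp [ 0.4831 -0.0772  0.1898] yaw -72.07 F [-1.85  2.04  5.32] w 0.0131 j [-1.600e-01  2.530e-01 -1.350e-01  1.182e+00  2.000e-03  2.669e+00]
lin [-0.0001  0.0006 -0.0002] rot [-0.1   0.08 -8.07]
[0.67606008 0.58145783 0.5559089 ]
box ((483.21661376953125, -76.1474838256836), (115.45185852050781, 116.3988265991211), 2.2705302238464355)
bar 1760 ((513.6690063476562, -65.0200424194336), (25.041181564331055, 13.012018203735352), 22.088478088378906)
```

{"method": "jog_arm", "body": {"jaw": [1, 1, 1, 1, 1, 1, 1, 1], "linear": [[0, 0, 0], [0, 0, 0], [0, 0, 0], [0, 0, 0], [0, 0, 0], [0, 0, 0], [0, 0, 0], [0, 0, 0]], "delta_rot": [[0, 0, 0.3], [0, 0, 0.6], [0, 0, 0.9], [0, 0, 1.2], [0, 0, 1.5], [0, 0, 1.5], [0, 0, 1.5], [0, 0, 1.5]]}}

```text
clock: 13.78
eef_pos: [0.4831, -0.0772, 0.1898]
tool_rot: [0.801, -0.598, -0.0, -0.001]
ft_force: [-2.5, 2.2, 6.1]
grip_width: 0.0131
```

Run:
```python
from h import *
to([.4825,-.0773,.19],-70)
o=bot.get_obs();print(o["ft_torque"])
```

```text
t 13.78 tcp [ 0.4831 -0.0772  0.1898] yaw -73.52 F [-2.49  2.16  6.11] w 0.0131 j [-1.600e-01  2.530e-01 -1.350e-01  1.182e+00  2.000e-03  2.694e+00]
lin [-0.0001  0.0006 -0.0002] rot [-0.1   0.08 -3.52]
[0.73994096 0.57812402 0.6613709 ]
```

Torque keeps climbing (0.22 → 0.56 → 0.66 N m), so the stem is on its stop. I'll relax the twist slightly and open.

{"method": "jog_arm", "body": {"jaw": [1, 1, 1, 1, 0.8, 0.4, 0, 0], "linear": [[0, 0, 0], [0, 0, -0.0005], [0, 0, -0.001], [0, 0, -0.001], [0, 0, -0.001], [0, 0, -0.001], [0, 0, -0.001], [0, 0, -0.001]], "delta_rot": [[0, 0, -1.5], [0, 0, -3], [0, 0, -3.5], [0, 0, -3.5], [0, 0, -3.5], [0, 0, -3.5], [0, 0, -3.5], [0, 0, -3.5]]}}

```text
clock: 14.45
eef_pos: [0.4832, -0.0785, 0.1898]
tool_rot: [0.818, -0.575, 0.0, 0.0]
ft_force: [-0.3, 0.5, -0.5]
grip_width: 0.0528
```

{"method": "jog_arm", "body": {"jaw": [0, 0, 0, 0, 0, 0, 0, 0], "linear": [[0, 0, 0], [0, 0, 0], [0, 0, 0], [0, 0, 0], [0, 0, -0.01], [0, 0, -0.025], [0, 0, -0.045], [0, 0, -0.07]], "delta_rot": [[0, 0, 0], [0, 0, 0], [0, 0, 0], [0, 0, 0], [0, 0, 0], [0, 0, 0], [0, 0, 0], [0, 0, 0]]}}

```text
clock: 15.12
eef_pos: [0.4821, -0.0781, 0.2601]
tool_rot: [0.818, -0.575, -0.001, 0.001]
ft_force: [0.1, -0.2, -0.3]
grip_width: 0.0853
```

{"method": "jog_arm", "body": {"jaw": [0, 0, 0, 0, 0, 0, 0, 0], "linear": [[0, 0, -0.02], [0, 0, -0.04], [0, 0, -0.06], [0, 0, -0.07], [0, 0, -0.07], [0, 0, -0.07], [0, 0, -0.07], [0, 0, -0.07]], "delta_rot": [[0, 0, 0], [0, 0, 0], [0, 0, 0], [0, 0, 0], [0, 0, 0], [0, 0, 0], [0, 0, 0], [0, 0, 0]]}}

```text
clock: 15.78
eef_pos: [0.4824, -0.0781, 0.3287]
tool_rot: [0.818, -0.575, -0.001, 0.001]
ft_force: [-0.3, -0.1, 0.2]
grip_width: 0.0855
```

Run:
```python
from h import *
to([.4825,-.0773,.19],-70)
for n in ["wrist","top","scene"]:
    c=bot.calibration(n)
    p,d=bot.camera(n);cv2.imwrite(f"pics/{n}5.png",p[:,:,::-1])
    W=(wcloud if n=="wrist" else cloud)(c,d);Z=W[...,2]
    near=(np.hypot(W[...,0]-.482,W[...,1]+.076)<.052)&(Z>.18)&(Z<.205);q=W[near]
    if len(q)>9: print(n,len(q),np.percentile(q[:,2],[50,98]).round(4),cv2.minAreaRect((q[:,:2]*1000).astype(np.float32)))
    near=(np.hypot(W[...,0]-.5315,W[...,1]-.351)<.06)&(Z>.1)&(Z<.13);q=W[near]
    if len(q)>9: print("short",n,len(q),cv2.minAreaRect((q[:,:2]*1000).astype(np.float32)))
s=cv2.imread("pics/scene5.png")[90:240,230:430];cv2.imwrite("pics/scene5z.png",cv2.resize(s,(800,600),interpolation=2))
```

```text
t 15.78 tcp [ 0.4824 -0.0781  0.3287] yaw -70.17 F [-0.28 -0.1   0.16] w 0.0855 j [-0.16   0.2    0.161  1.533 -0.     2.635]
lin [-0.0006 -0.0006  0.1387] rot [ 0.11  0.06 -0.17]
wrist 1469 [0.1988 0.2003] ((483.1825866699219, -75.84512329101562), (89.86538696289062, 14.008379936218262), 20.030065536499023)
short wrist 152 ((541.480224609375, 319.96343994140625), (14.19235610961914, 27.588136672973633), 16.817060470581055)
top 228 [0.1973 0.2014] ((481.3529357910156, -75.30827331542969), (89.864501953125, 14.923948287963867), 20.420265197753906)
short top 325 ((531.77099609375, 350.99981689453125), (14.927274703979492, 88.5193099975586), 15.801898002624512)
scene 214 [0.1939 0.1987] ((480.6531066894531, -75.09519958496094), (88.72972869873047, 14.478385925292969), 18.715286254882812)
short scene 240 ((531.1572265625, 350.5517883300781), (16.860660552978516, 90.40092468261719), 16.10594940185547)
```

View pics/wrist5.png

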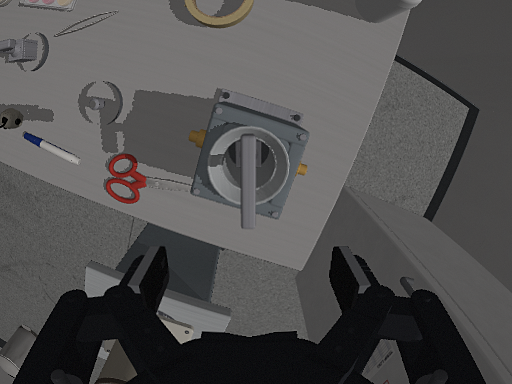

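View pics/scene5z.png

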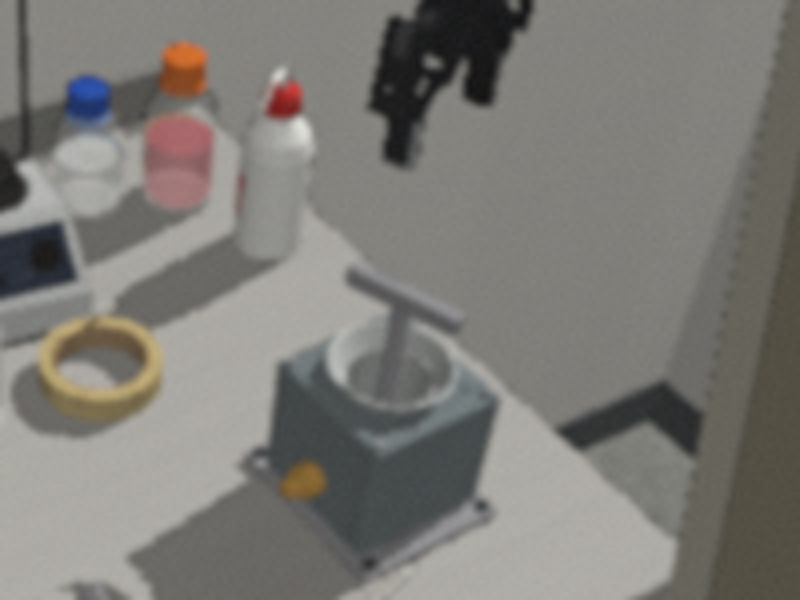

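The key stands alone and upright in the box (wrist bar from (248,135) to (250,228), scene zoom bar at (405,300)). The gripper is clear and the short key has not moved.

```bash
python3 -c "
from workcell import bot
print(bot.job_done())"
```

```text
the job is handed in; nothing more can be done
None
```

I fitted the long T-key on the stem, turned it clockwise to the stop, let go and handed the job in at about 16 s. The hand-in reports no verdict.

- **Seating:** The key went down until the shaft floor pushed back (about 12 N, TCP height 0.190 m), before any turning.
- **Turning:** I turned it about 74° clockwise in all. Torque held at roughly 0.1–0.2 N m, then rose to 0.56 and 0.66 N m, which I took as the stop. The stop came about 6–9° later than the 15° play figure led me to expect. The 25 mm socket on the 20 mm stem allows about 17° of play, which explains part of that. I could not see the stem directly. With that play subtracted from the key's turn, the stem should be about at its 0.9 rad stop, above the 0.7 rad needed.
- **Final checks:**
  - The top of the key's bar is at 0.197–0.200 m, against 0.198 m when fully down.
  - The bar's centre is within about 2 mm of the stem axis, and the key looks upright.
  - The gripper is open and well above the key, with no contact force.
  - The short key measures the same as at the start, within about 1 mm in the top and scene views. The wrist camera saw only part of it.

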